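# Start the ultrasonic cleaner with the touch-free switch

## Robot

A 6-joint arm with a two-finger parallel gripper is mounted at the origin on the work surface. World frame = base frame: x ahead of the robot, y to its left, z up, the work surface at z = 0. Lengths are in m, angles in rad, forces in N, time in s.
With the tool pointing down it reaches from about 0.35 to 0.975 m from the base axis. Payload 17.4 kg.
Tool frame: the origin (TCP) lies on the centre line of the jaws, within the pads' length; the fingertips stand 22 mm ahead of it and the grasp point (between the pads) lies 3 mm ahead of it; z points along the fingers, y is the direction in which the jaws open and shut (so a half turn about z gives the same grasp; the last joint's range is limited). The gripper opens to 85 mm and grips with 20 to 120 N. Pads are 22 mm wide; open, the fingers measure 114 mm over their backs; the gripper's body (76 mm by 85 mm) begins 54 mm behind the grasp point. The pads swing forward as they close: fully open they stand 13 mm farther back than shut.
Start: joints at [-1.309, 0.116, 1.442, -0, 1.584, -0.038], TCP at [0.199, -0.645, 0.218] pointing down, gripper open.
Joint ranges: [-2.83, 2.83], [-0.83, 2.19], [0.07, 2.5], [-1.14, 4.28], [0.01, 3], [-2.97, 2.97]. Speed limits (rad/s): [1.89, 1.89, 2.22, 3.14, 3.14, 3.14].

## Interface

Orientations are given as [roll, pitch, yaw] about the fixed x, y, z axes, in that order (R = Rz(yaw) Ry(pitch) Rx(roll)).
In Python, from plant import observe, capture, camera_model, finish_job gives the robot as it stands. The module is installed in compiled form; this text tells all that it offers.
- The arm moves only by the tool servo_tool, never from a script. Its argument "increments" is a list of rows, each a list of 3 entries, a list of its own where there are three numbers: the closure, from 0 (fully open) to 1 (shut), then the shift along the tool's x, y, z as a fraction of full scale, then the turn, a rotation vector about the tool's x, y, z as a fraction of full scale. In form: [[hand, [dx, dy, dz], [ax, ay, az]], ...]. A call has 1 to 12 rows; each row shifts and turns the commanded pose from where the row before left it, along the tool's axes as they then stand; what a row does not reach is not made up. Full scale, the value 1, is 0.03 m for a shift and 10 degrees for a turn. A row lasts 1/8 s, in which the tool goes at most 62.5 mm and 10.7 degrees, less where a joint would pass 70% of its speed; a pose out of reach is approached as far as the arm can. A call with a number of a shift or a turn outside -1 to 1 is refused whole. A call with a gripper value outside its range is refused whole. The fingers move at their own pace and stop on an object; "squeeze" is the grip in N (left out, the last holds). Time passes only in rows, so rows that do not move let the fingers close. It gives the time, the measured TCP pose, the force and the opening at its end, in the units of the state.
- observe(): the state, without advancing time (a new reading comes with each control period).
- capture(name): name is "scene" or "top" or "wrist"; returns the picture (400x640x3 uint8, blue, green, red); there is no depth.
- camera_model(name): a dict with "fx", "fy", "cx", "cy" (pixels), "extrinsics" (4x4, takes a point from world to camera coordinates). Camera axes: x right, y up, looking along -z (the intrinsics and any distortion apply to the point x, -y, -z); pixel columns grow to the right and rows downward; lengths in m; the calibration is good to about 2 mm. A picture is of the moment at which its call begins: read the wrist's pose just before it. camera_model takes no time and is no camera call; for the wrist camera it gives the pose at the moment of the call.
- finish_job(): hands the job in, once; it reports no verdict.
The state is a dict: "time_s": time; "qpos": joint angles; "qd": joint speeds; "tau": joint torques, N m; "ee_pos": TCP position; "eef_rot": TCP orientation; "wrist_force": force on the tool from outside, world axes, zero at the start; "torque": the same for the moment, N m; "gripper_width": opening from 0.0 (shut) to 1.0 (fully open).
Only numpy, scipy, OpenCV 4.12 (cv2) and the standard library are available. Lean on these libraries where they do the work, as an engineer would, in place of code of your own. Each camera call takes 0.05 s, during which the arm holds its last target. There are 200 camera calls.

## Task

Start the ultrasonic cleaner on the sterilisation bench: push its raised lid fully shut with the fingertips, then point down at the round touch-free switch, holding the fingertips centred about 3 cm above it for 3 seconds without touching any of the switches, and finish with the hand drawn up and well away from it (20 cm or so). Do not bring the hand low over the square or the bar-shaped switch, and do not grasp, lift or shift anything else: cup, jar and can stay where they stand.

Things in the scene. Friction and masses are not known exactly. Their poses are not given: they have to be found in the camera images.
- cleaner: small white bench ultrasonic cleaner, an open-topped box 190 (its x) x 200 (its y) x 120 mm high, fixed to the bench. Origin at the centre of its underside on the bench, z up; its front (-x side) faces roughly to the robot. It may stand on the left or the right of the robot. Its lid is hinged along the top of its far side: the hinge axis is parallel to its y, at its x = +95 mm, z = 120 mm
- lid (a joint): opening angle of the cleaner's lid, rad: 0 = fully shut, grows as the front edge rises; it starts raised between 0.35 and 0.8. The hinge is stiff: the lid stays wherever it is left and closes with less than 1 N pushed down near its front edge; a stop ends it at 0 on the box
- lid_front (a point): point on the upper face of the lid, on its middle line, 30 mm in from its front (free) edge and 160 mm from the hinge; a good spot to push down on. It moves with the lid. The lid is a flat metal plate 190 x 200 x 8 mm with a black knob (26 mm across, 16 mm high) at its centre, 65 mm nearer the hinge than this point
- round_switch: the touch-free switch to point at: a round white puck 64 mm across and 22 mm high with a round dark window 48 mm across in its top. It is one of three switches in a row, 85 mm apart centre to centre in any order, fixed on a flat metal plate (110 x 270 x 14 mm) that lies on the bench on the other side from the cleaner. Origin at the centre of the window, on the top face, 36 mm above the bench; z up
- square_switch: another touch-free switch in the row, not to be used: a square white block 58 x 58 mm and 22 mm high with a square dark window. Origin at the centre of the window on the top face, z up
- bar_switch: another touch-free switch in the row, not to be used: a narrow white block 82 x 28 mm and 22 mm high with a long dark window. Origin at the centre of the window on the top face, z up
- cup: loose open steel cup, 64 mm across, 85 mm high, between the cleaner and the switches; to be left alone. Origin at the centre of its underside
- jar: loose closed white jar, 56 mm across, 75 mm high, to be left alone. Origin at the centre of its underside
- can: loose can, 56 mm across, 170 mm high, farther back; to be left alone. Origin at the centre of its underside

How it is judged:
On the way, in this order (a step that is already met when the one before it is completed fails the run):
1. the cleaner's lid is pushed fully shut (value of joint lid below 0.05 rad), for 0.2 s.
2. lid shut, the fingers point at the round switch for 2 s: grasp point within 25 mm of the window's middle sideways and 24 to 89 mm above it (fingertips about 5 to 70 mm above) (value of joint lid below 0.05 rad and horizontal distance between the grasp point and round_switch below 0.025 m and z of the grasp point in the frame of round_switch between 0.024 and 0.089 m), for 2 s.
At the end, for the whole second after the job is handed in: The lid is shut (below 0.05 rad), the hand is more than 13 cm from the round switch, and cup, jar and can stand within 15 mm of where they were (value of joint lid below 0.05 rad and distance between the grasp point and round_switch above 0.13 m and distance of each of cup, jar, can from where it was at the start of the episode below 0.015 m); the robot touches nothing.
It fails at once if a touch-free switch is touched (contact force between any of the fingers, the arm and round_switch above 0.5 N or contact force between any of the fingers, the arm and square_switch above 0.5 N or contact force between any of the fingers, the arm and bar_switch above 0.5 N).
It fails at once if the hand comes low over the square or the bar switch (grasp point within 30 mm of its middle sideways and less than 85 mm above it) ((horizontal distance between the grasp point and square_switch below 0.03 m and z of the grasp point in the frame of square_switch below 0.085 m) or (horizontal distance between the grasp point and bar_switch below 0.03 m and z of the grasp point in the frame of bar_switch below 0.085 m)).
It fails at once if the lid is lifted farther open instead of pushed shut (beyond 0.95 rad) (value of joint lid above 0.95 rad).
It fails at once if the cup, jar or can is moved by more than 15 mm, lifted or tipped (distance of any of cup, jar, can from where it was at the start of the episode above 0.015 m or angle between any of cup, jar, can's own z axis and vertical above 0.3 rad).
It also fails if it takes over 48 s, if anything falls off the work surface, if the arm or the gripper's body presses on something with over 40 N, if the wrist force passes 120 N, or if a joint passes its speed limit or range.

## Working session

There is one attempt and no reset: what is moved stays moved. The work goes in short steps, Python scripts to look and compute and a tool call to move; the robot and the scene stay as the last step left them, time stands still between calls to the robot, and variables do not carry over. Pictures are saved under pics/ and viewed, about 8 in all and at most 12, crops included, and the job is handed in when it is done.

Besides the shell and the picture viewer there is one more tool, called after "Call:" by a JSON object that holds its "api" and its "payload", one argument or row to a line. servo_tool: Moves the arm, as the interface text tells. Its arguments: {"type":"object","properties":{"increments":{"type":"array"},"squeeze":{"type":"number"}},"required":["increments"]}

```bash
mkdir -p pics
python3 - <<'E'
from plant import *
import cv2,numpy as np
for n in("scene","top"):
    cv2.imwrite(f"pics/{n}0.png",capture(n)); m=camera_model(n); print(n,{k:np.round(v,4).tolist() if not isinstance(v,str) else v for k,v in m.items()})
o=observe();print({k:np.round(v,4).tolist() for k,v in o.items()})
E
```

```text
scene {'fx': 434.5306, 'fy': 434.5306, 'cx': 315.3071, 'cy': 195.9499, 'extrinsics': [[0.0122, 0.9999, -0.0108, -0.0212], [-0.5854, 0.0159, 0.8106, 0.2764], [0.8107, -0.0035, 0.5855, -1.7228], [0.0, 0.0, 0.0, 1.0]]}
top {'fx': 448.9425, 'fy': 448.9425, 'cx': 326.7793, 'cy': 206.0665, 'extrinsics': [[-0.0391, -0.9992, -0.0045, 0.0419], [0.9793, -0.0392, 0.1987, -0.617], [-0.1988, 0.0033, 0.98, -1.2178], [0.0, 0.0, 0.0, 1.0]]}
{'time_s': 0.1, 'qpos': [-1.3088, 0.1165, 1.4422, 0.0, 1.584, -0.0378], 'qd': [0.0012, -0.0014, -0.0022, 0.0018, 0.0007, -0.0014], 'tau': [0.0036, -73.3668, -63.379, 0.0001, 0.0053, -0.0], 'ee_pos': [0.1993, -0.6447, 0.2176], 'eef_rot': [-3.1405, -0.0001, 0.2998], 'wrist_force': [0.2306, 0.9001, 0.0278], 'torque': [0.0206, -0.0117, 0.0184], 'gripper_width': 0.9996}
```

View pics/scene0.png

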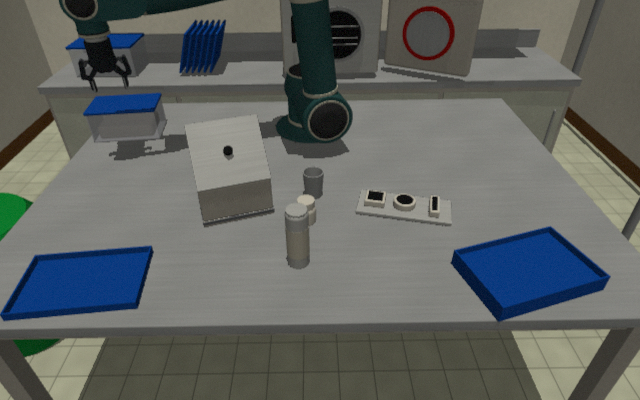

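View pics/top0.png

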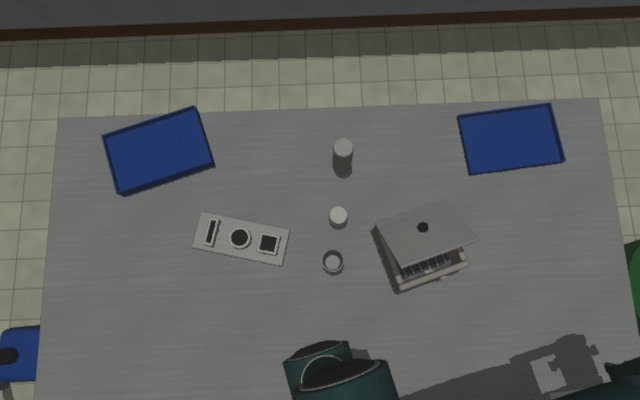

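The top view shows the cleaner on the right (about 425,245), with the lid front edge raised. The switches are on the left: bar (211,232), round (240,238), square (269,243). Cup, jar and can are near (333,262), (338,215) and (343,150). I'll enlarge both regions.

Run:
```python
import cv2,numpy as np
t=cv2.imread("pics/top0.png");s=cv2.imread("pics/scene0.png")
f=lambda i,x,y,w,h,k:cv2.resize(np.clip(i[y:y+h,x:x+w]*1.5,0,255).astype(np.uint8),None,fx=k,fy=k,interpolation=cv2.INTER_CUBIC)
a=f(t,365,190,120,110,5)
cv2.imwrite("pics/c1.png",a)
b=np.vstack([f(t,180,200,120,75,5),f(s,180,110,120,40,5)[:0]])
cv2.imwrite("pics/c2.png",np.hstack([f(s,180,110,100,120,4),f(t,185,205,100,120,4)]))
```

```text
(no output)
```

View pics/c1.png

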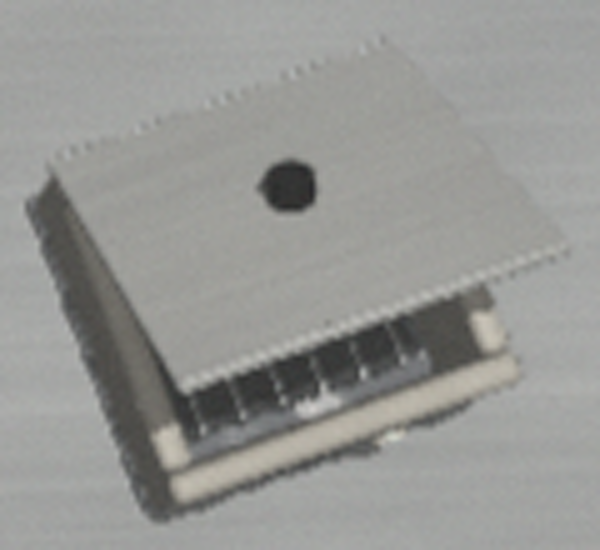

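View pics/c2.png

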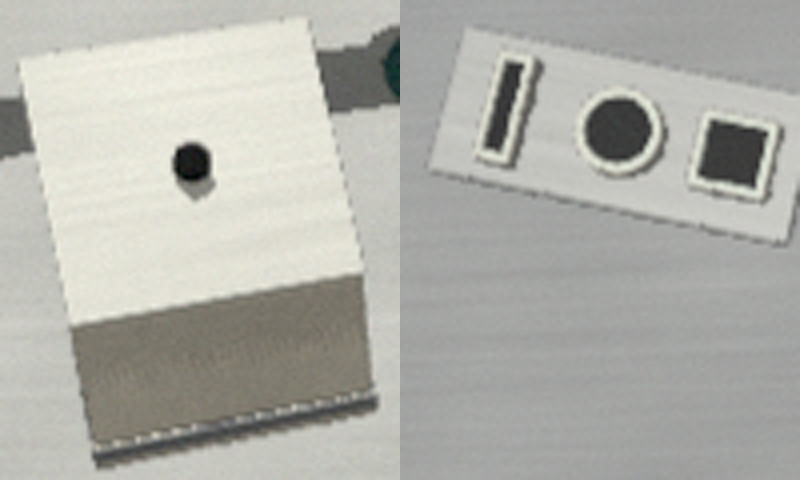

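```bash
cat > h.py <<'E'
from plant import *
import numpy as np
from scipy.optimize import least_squares
def proj(m,P):
    p=(np.c_[P,np.ones(len(P))]@np.array(m["extrinsics"]).T)[:,:3]
    return np.c_[m["cx"]+m["fx"]*p[:,0]/-p[:,2], m["cy"]+m["fy"]*-p[:,1]/-p[:,2]]
def onz(m,uv,z):
    E=np.array(m["extrinsics"]);R,t=E[:3,:3],E[:3,3];C=-R.T@t
    d=R.T@np.array([(uv[0]-m["cx"])/m["fx"],-(uv[1]-m["cy"])/m["fy"],-1.]);return C+d*(z-C[2])/d[2]
def lidpts(p,L):  # L: (dist from hinge, y, height) in lid
    x,y,w,a=p; L=np.asarray(L,float)
    r,h=L[:,0],L[:,2]
    X=np.c_[.095-r*np.cos(a)+h*np.sin(a),L[:,1],.12+r*np.sin(a)+h*np.cos(a)]
    c,s=np.cos(w),np.sin(w)
    return X@np.array([[c,-s,0],[s,c,0],[0,0,1]]).T+[x,y,0]
E
python3 - <<'E'
from h import *
T,S=camera_model("top"),camera_model("scene")
L=[(.19,.1,.008),(.19,-.1,.008),(0,.1,.008),(0,-.1,.008),(.095,0,.02)]
tp=np.array([(401,267.8),(479,239.6),(375,223),(442,197.8),(423,227.4)])
sp=np.array([(257,114.2),(185,125.5),(270.5,178.2),(198,191.2),(228,150)])
f=lambda p:np.r_[proj(T,lidpts(p,L))-tp,proj(S,lidpts(p,L))-sp].ravel()
r=least_squares(f,[.6,-.2,.3,.5],loss='soft_l1');p=r.x
print(p.round(4));print(f(p).reshape(-1,2).round(1).tolist())
print("lid_front",lidpts(p,[(.16,0,.008)]),"shut",lidpts([*p[:3],0],[(.16,0,.008)]),"knob",lidpts(p,[(.095,0,.024)]))
for n,uv,z in[("round",(240,237),.036),("sq",(268.75,243.2),.036),("bar",(212,231.8),.036),("cup",(333,261.5),.085),("jar",(338,215),.075),("can",(343,147),.17)]:
    P=onz(T,uv,z);print(n,P.round(4),proj(S,P[None]).round(1))
E
```

```text
[ 0.4908 -0.232   0.3085  0.7401]
[[-0.5, 0.9], [-0.2, 0.2], [-1.4, -0.8], [0.4, -0.5], [-0.5, -0.5], [-0.8, -0.4], [-1.2, -1.0], [0.6, -0.8], [-0.7, -0.0], [-0.2, -0.3]]
lid_front [[ 0.4738536  -0.23739279  0.23380747]] shut [[ 0.42883145 -0.25174073  0.128     ]] knob [[ 0.52986334 -0.21954324  0.20178713]]
round [0.5428 0.27   0.036 ] [[403.1 198.7]]
sq [0.5216 0.1876 0.036 ] [[373.9 194.9]]
bar [0.5611 0.3506 0.036 ] [[432.2 202. ]]
cup [0.4585 0.0066 0.085 ] [[312.  170.2]]
jar [ 0.5886 -0.013   0.075 ] [[305.2 198.7]]
can [ 0.7557 -0.0319  0.17  ] [[295.7 208.3]]
```

Call:
{"api": "servo_tool", "payload": {
  "increments": [
    [1, [0, 0, -1], [0, 0, 0]],
    [1, [0, 0, -1], [0, 0, 0]],
    [1, [0, 0, -1], [0, 0, 0]],
    [1, [0, 0, -1], [0, 0, 0]],
    [1, [0.8, -0.64, 0], [0, 0, 0]],
    [1, [0.8, -0.64, 0], [0, 0, 0]],
    [1, [0.8, -0.64, 0], [0, 0, 0]],
    [1, [0.8, -0.64, 0], [0, 0, 0]],
    [1, [0.8, -0.64, 0], [0, 0, 0]],
    [1, [0.8, -0.64, 0], [0, 0, 0]],
    [1, [0.8, -0.64, 0], [0, 0, 0]],
    [1, [0.8, -0.64, 0], [0, 0, 0]]
  ]
}}

```text
time_s: 1.6
ee_pos: [0.3378, -0.4405, 0.338]
eef_rot: [-3.141, 0.0, 0.3]
wrist_force: [-0.5, -0.7, -0.9]
gripper_width: 0.002
```

Call:
{"api": "servo_tool", "payload": {
  "increments": [
    [1, [0.8, -0.64, 0], [0, 0, 0]],
    [1, [0.8, -0.64, 0], [0, 0, 0]],
    [1, [0.8, -0.64, 0], [0, 0, 0]],
    [1, [0.8, -0.64, 0], [0, 0, 0]],
    [1, [0.8, -0.64, 0], [0, 0, 0]],
    [1, [0.8, -0.64, 0], [0, 0, 0]],
    [1, [0.8, -0.64, 0], [0, 0, 0]],
    [1, [0.75, -0.65, 0], [0, 0, 0]],
    [1, [0, 0, 0], [0, 0, 0]],
    [1, [0, 0, 0], [0, 0, 0]]
  ]
}}

```text
time_s: 2.85
ee_pos: [0.4738, -0.2384, 0.3381]
eef_rot: [-3.141, 0.0, 0.3]
wrist_force: [0.1, -0.6, 0.5]
gripper_width: 0.001
```

Call:
{"api": "servo_tool", "payload": {
  "increments": [
    [1, [0, 0, 0.9], [0, 0, 0]],
    [1, [0, 0, 0.9], [0, 0, 0]],
    [1, [0, 0, 0.7], [0, 0, 0]],
    [1, [0, 0, 0.23], [0, 0, 0]],
    [1, [-0.245, 0, 0.28], [0, 0, 0]],
    [1, [-0.245, 0, 0.28], [0, 0, 0]],
    [1, [-0.22, 0, 0.335], [0, 0, 0]],
    [1, [-0.22, 0, 0.335], [0, 0, 0]],
    [1, [-0.165, 0, 0.365], [0, 0, 0]],
    [1, [-0.165, 0, 0.365], [0, 0, 0]]
  ]
}}

```text
time_s: 4.1
ee_pos: [0.4375, -0.2494, 0.1968]
eef_rot: [-3.141, -0.0, 0.3]
wrist_force: [0.1, 0.2, 0.6]
gripper_width: 0.003
```

Run:
```python
from plant import *
import cv2
cv2.imwrite("pics/s1.png",cv2.resize(capture("scene")[80:240,120:320],None,fx=3,fy=3))
```

```text
(no output)
```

View pics/s1.png

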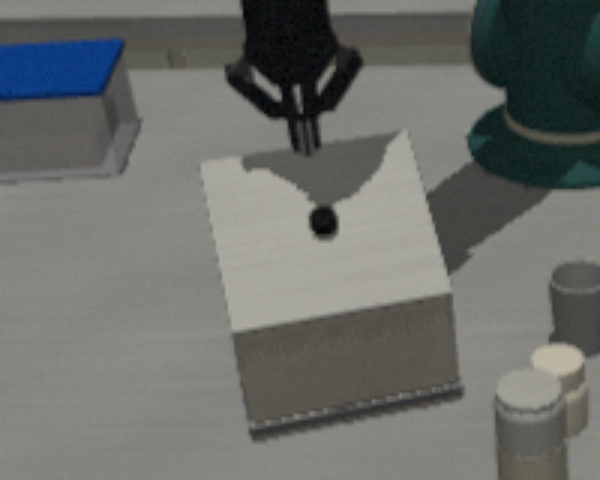

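The fingertips, at about (307,150) in the crop, are on the lid near its front edge. The lid is partly down, so I'll push it the rest of the way.

Call:
{"api": "servo_tool", "payload": {
  "increments": [
    [1, [-0.11, 0, 0.385], [0, 0, 0]],
    [1, [-0.11, 0, 0.385], [0, 0, 0]],
    [1, [-0.05, 0, 0.4], [0, 0, 0]],
    [1, [-0.05, 0, 0.4], [0, 0, 0]],
    [1, [0, 0, 0.05], [0, 0, 0]],
    [1, [0, 0, 0], [0, 0, 0]]
  ]
}}

```text
time_s: 4.9
ee_pos: [0.4288, -0.2522, 0.1491]
eef_rot: [3.142, -0.0, 0.3]
wrist_force: [0.3, -0.6, -0.4]
gripper_width: -0.001
```

Call:
{"api": "servo_tool", "payload": {
  "increments": [
    [1, [0, 0, 0.07], [0, 0, 0]],
    [1, [0, 0, 0], [0, 0, 0]],
    [1, [0, 0, 0], [0, 0, 0]]
  ]
}}

```text
time_s: 5.28
ee_pos: [0.4287, -0.2522, 0.147]
eef_rot: [3.141, -0.0, 0.3]
wrist_force: [0.7, 0.3, -0.7]
gripper_width: 0.001
```

Call:
{"api": "servo_tool", "payload": {
  "increments": [
    [1, [0, 0, 0.1], [0, 0, 0]],
    [1, [0, 0, 0], [0, 0, 0]],
    [1, [0, 0, 0], [0, 0, 0]]
  ]
}}

```text
time_s: 5.65
ee_pos: [0.4286, -0.2521, 0.1438]
eef_rot: [-3.141, 0.0, 0.3]
wrist_force: [-0.6, 0.1, -0.3]
gripper_width: -0.004
```

Run:
```python
from plant import *
import cv2
print(observe()["wrist_force"])
cv2.imwrite("pics/s2.png",cv2.resize(capture("scene")[80:240,120:320],None,fx=3,fy=3))
```

```text
[-0.55922495  0.0857668  -0.3203566 ]
```

View pics/s2.png

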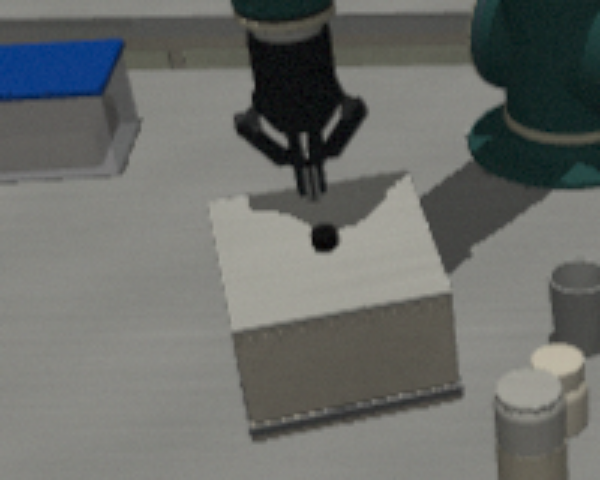

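The tips are on the lid at (313,195). There's no reaction force yet, so I'll press on in small steps until the stop.

Call:
{"api": "servo_tool", "payload": {
  "increments": [
    [1, [0, 0, 0.1], [0, 0, 0]],
    [1, [0, 0, 0], [0, 0, 0]],
    [1, [0, 0, 0], [0, 0, 0]]
  ]
}}

```text
time_s: 6.08
ee_pos: [0.4287, -0.2521, 0.1408]
eef_rot: [-3.141, 0.0, 0.3]
wrist_force: [0.7, 0.1, 0.7]
gripper_width: 0.001
```

Run:
```python
from h import *
S=camera_model("scene");p=[.4908,-.232,.3085]
for a in(0,.05,.1,.15,.2):print(a,proj(S,lidpts([*p,a],[(.19,.1,.008),(.19,-.1,.008),(.095,0,.02)])).round(1).tolist())
```

```text
0 [[256.1, 144.0], [190.3, 155.0], [228.3, 161.4]]
0.05 [[255.9, 141.4], [189.7, 152.3], [228.2, 160.1]]
0.1 [[255.7, 138.9], [189.2, 149.7], [228.0, 159.0]]
0.15 [[255.5, 136.4], [188.6, 147.2], [227.9, 157.8]]
0.2 [[255.4, 134.0], [188.1, 144.7], [227.8, 156.8]]
```

Run:
```python
from h import *
import cv2
S=camera_model("scene");print(observe()["ee_pos"])
for z in(.119,.125,.13,.14):print(z,proj(S,np.array([[.4287,-.2521,z]])).round(1))
cv2.imwrite("pics/s3.png",cv2.resize(np.clip(capture("scene")[110:210,170:290]*1.3,0,255).astype(np.uint8),None,fx=6,fy=6,interpolation=cv2.INTER_CUBIC))
```

```text
[ 0.42865725 -0.25212368  0.14084361]
0.119 [[225.6 156.7]]
0.125 [[225.4 155. ]]
0.13 [[225.1 153.5]]
0.14 [[224.7 150.6]]
```

View pics/s3.png

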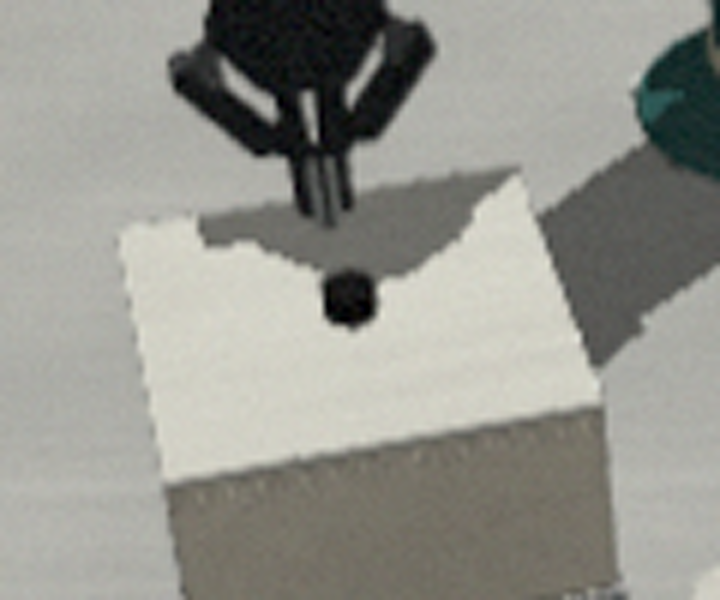

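Run:
```python
from h import *
import cv2
S=camera_model("scene");T=camera_model("top");W=camera_model("wrist")
print("s0 tips",proj(S,np.array([[.199,-.645,.218-.022+.013]])),"s1 tip",proj(S,np.array([[.4375,-.2494,.1748]])))
P=np.array([[.4287,-.2521,z] for z in(.119,.15,.25)])
print(proj(T,P).round(1).tolist(),proj(W,P).round(1).tolist())
p=[.4908,-.232,.3085]
for a in(0,.1):print("W",proj(W,lidpts([*p,a],[(.19,.1,.008),(.19,-.1,.008),(.095,0,.02),(.108,0,.008)])).round(1).tolist())
E_=np.array(W["extrinsics"]);print("wristcam",(-E_[:3,:3].T@E_[:3,3]).round(3),E_.round(2).tolist())
t=cv2.resize(capture("top")[200:320,360:500],None,fx=3,fy=3);w=cv2.resize(capture("wrist"),None,fx=.6,fy=.6)
c=np.zeros((360,810,3),np.uint8);c[:,:420]=t;c[:240,420:804]=w
cv2.imwrite("pics/s4.png",c[:,:800])
```

```text
s0 tips [[113.9239484   99.46218358]] s1 tip [[223.55440421 141.67268081]]
[[431.3, 267.9], [434.0, 267.2], [443.8, 264.4]] [[315.7, 229.3], [315.7, 252.2], [315.9, 462.8]]
W [[154.4, 280.8], [477.3, 278.2], [314.0, 123.1], [314.3, 146.4]]
W [[137.1, 296.4], [494.6, 293.6], [313.8, 118.9], [314.2, 146.5]]
wristcam [ 0.5   -0.23   0.298] [[0.3, -0.96, 0.0, -0.37], [0.91, 0.28, -0.29, -0.3], [0.28, 0.09, 0.96, -0.4], [0.0, 0.0, 0.0, 1.0]]
```

View pics/s4.png

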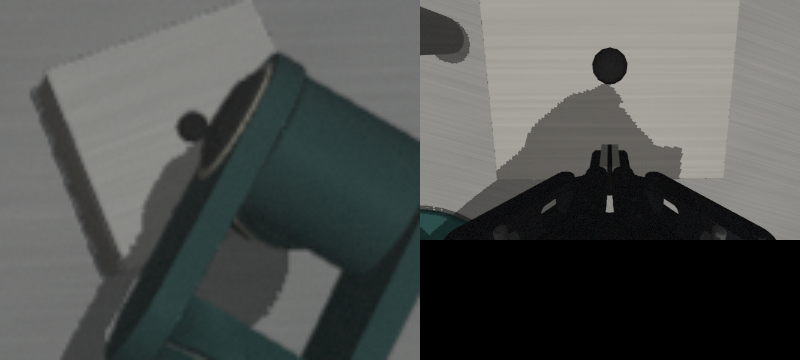

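Run:
```python
from h import *
S=camera_model("scene");T=camera_model("top");W=camera_model("wrist");p=[.4908,-.232,.3085]
tri=lambda obs,x0:least_squares(lambda X:np.r_[tuple((proj(m,X[None])[0]-uv) for m,uv in obs)],x0)
r=tri([(S,(224.2,147.5)),(W,(315,241))],[.43,-.25,.13]);print("tip",r.x.round(4),r.fun.round(1))
for n,o in dict(fl=[(S,(256.7,138.3)),(W,(128,298)),(T,(397.3,291.7))],fr=[(S,(190,147.5)),(W,(508,297))],knobtop=[(S,(228.3,159.3)),(W,(315,110))]).items():
    r=tri(o,[.43,-.25,.13]);print(n,r.x.round(4),r.fun.round(1))
for a in(0,.1,.15):print(a,lidpts([*p,a],[(.19,.1,.008),(.19,-.1,.008),(.095,0,.02)]).round(3).tolist(),proj(T,lidpts([*p,a],[(.19,.1,.008)])))
```

```text
tip [ 0.4371 -0.2492  0.1553] [ 0.3 -0.   0.1  0. ]
fl [ 0.3683 -0.1596  0.1459] [ 0.9  0.3 -0.3 -0.3  2.3  0.8]
fr [ 0.4386 -0.3518  0.1604] [-0.8 -0.8 -0.1 -0.1]
knobtop [ 0.4971 -0.2306  0.1505] [-0.3  0.  -0.  -0. ]
0 [[0.37, -0.166, 0.128], [0.431, -0.356, 0.128], [0.491, -0.232, 0.14]] [[400.78431193 291.80934628]]
0.1 [[0.372, -0.165, 0.147], [0.432, -0.356, 0.147], [0.493, -0.231, 0.149]] [[401.69227772 291.06960809]]
0.15 [[0.373, -0.165, 0.156], [0.434, -0.355, 0.156], [0.495, -0.231, 0.154]] [[402.04779688 290.42477504]]
```

All the cameras agree: the lid is still at about 0.12 rad, and the fingertips are really at z≈0.15. That is about 30 mm higher than the TCP reading implies, so I'll trust the cameras and force and keep pressing.

Call:
{"api": "servo_tool", "payload": {
  "increments": [
    [1, [0, 0, 0.2], [0, 0, 0]],
    [1, [0, 0, 0.2], [0, 0, 0]],
    [1, [0, 0, 0.1], [0, 0, 0]],
    [1, [0, 0, 0], [0, 0, 0]],
    [1, [0, 0, 0], [0, 0, 0]]
  ]
}}

```text
time_s: 6.85
ee_pos: [0.4287, -0.2522, 0.126]
eef_rot: [3.142, -0.0, 0.3]
wrist_force: [0.3, 0.3, -0.6]
gripper_width: 0.001
```

Call:
{"api": "servo_tool", "payload": {
  "increments": [
    [1, [0, 0, 0.1], [0, 0, 0]],
    [1, [0, 0, 0], [0, 0, 0]],
    [1, [0, 0, 0], [0, 0, 0]]
  ]
}}

```text
time_s: 7.22
ee_pos: [0.4287, -0.2521, 0.1229]
eef_rot: [-3.142, 0.0, 0.3]
wrist_force: [-0.2, 0.1, -0.5]
gripper_width: 0.001
```

Call:
{"api": "servo_tool", "payload": {
  "increments": [
    [1, [0, 0, 0.1], [0, 0, 0]],
    [1, [0, 0, 0], [0, 0, 0]],
    [1, [0, 0, 0], [0, 0, 0]]
  ]
}}

```text
time_s: 7.6
ee_pos: [0.4287, -0.2521, 0.1199]
eef_rot: [-3.142, 0.0, 0.3]
wrist_force: [0.3, 0.7, -0.4]
gripper_width: 0.002
```

Call:
{"api": "servo_tool", "payload": {
  "increments": [
    [1, [0, 0, 0.06], [0, 0, 0]],
    [1, [0, 0, 0], [0, 0, 0]],
    [1, [0, 0, 0], [0, 0, 0]]
  ]
}}

```text
time_s: 7.98
ee_pos: [0.4287, -0.2522, 0.1181]
eef_rot: [-3.142, 0.0, 0.3]
wrist_force: [-0.2, 0.5, -0.3]
gripper_width: -0.0
```

Call:
{"api": "servo_tool", "payload": {
  "increments": [
    [1, [0, 0, 0.06], [0, 0, 0]],
    [1, [0, 0, 0], [0, 0, 0]],
    [1, [0, 0, 0], [0, 0, 0]]
  ]
}}

```text
time_s: 8.35
ee_pos: [0.4287, -0.2521, 0.1163]
eef_rot: [-3.142, 0.0, 0.3]
wrist_force: [-0.0, -0.1, -0.7]
gripper_width: 0.001
```

Run:
```python
from h import *
import cv2
W=camera_model("wrist");S=camera_model("scene");p=[.4908,-.232,.3085];print(observe()["wrist_force"],observe()["ee_pos"])
L=[(.19,.1,.008),(.19,-.1,.008),(.095,0,.024)]
for a in(0,.05,.1):print(a,proj(W,lidpts([*p,a],L)).round(1).tolist(),proj(S,lidpts([*p,a],L)).round(1).tolist())
s=cv2.resize(capture("scene")[110:210,180:280],None,fx=4,fy=4,interpolation=cv2.INTER_CUBIC);w=capture("wrist")[:,120:520]
cv2.imwrite("pics/s5.png",np.hstack([s,w]))
```

```text
[-0.04139116 -0.10558052 -0.65038153] [ 0.42866996 -0.25213729  0.11626963]
0 [[132.0, 305.4], [499.9, 302.5], [313.6, 127.4]] [[256.1, 144.0], [190.3, 155.0], [228.1, 160.2]]
0.05 [[121.4, 315.8], [510.5, 312.8], [313.5, 124.9]] [[255.9, 141.4], [189.7, 152.3], [228.0, 159.0]]
0.1 [[109.4, 326.5], [522.6, 323.4], [313.4, 121.4]] [[255.7, 138.9], [189.2, 149.7], [227.9, 157.8]]
```

View pics/s5.png

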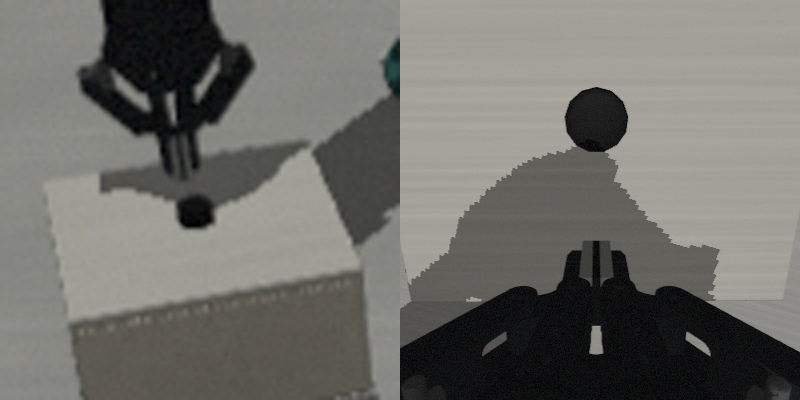

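The front corners in the scene view, (258,145) and (191,155.7), match angle ≈0, and the wrist view suggests about 0.03. I'll press on until the stop gives a clear force.

Call:
{"api": "servo_tool", "payload": {
  "increments": [
    [1, [0, 0, 0.06], [0, 0, 0]],
    [1, [0, 0, 0], [0, 0, 0]],
    [1, [0, 0, 0], [0, 0, 0]]
  ]
}}

```text
time_s: 8.82
ee_pos: [0.4288, -0.2523, 0.1154]
eef_rot: [3.141, -0.0, 0.3]
wrist_force: [-3.1, 1.8, 9.7]
gripper_width: 0.002
```

Call:
{"api": "servo_tool", "payload": {
  "increments": [
    [1, [0, 0, 0.06], [0, 0, 0]],
    [1, [0, 0, 0], [0, 0, 0]],
    [1, [0, 0, 0], [0, 0, 0]]
  ]
}}

```text
time_s: 9.2
ee_pos: [0.4289, -0.2524, 0.1151]
eef_rot: [3.14, -0.001, 0.3]
wrist_force: [-10.2, 6.0, 25.2]
gripper_width: 0.002
```

The stop was reached with 25 N on it. That puts the tips at z=0.128 for a TCP reading of 0.1155, so the tips stand 12.5 mm above the reading. I'll use that to set heights. Next I'll rise and go over the round switch, staying high.

Call:
{"api": "servo_tool", "payload": {
  "increments": [
    [1, [0, 0, -0.5], [0, 0, 0]],
    [1, [0, 0, -1], [0, 0, 0]],
    [1, [0, 0, -1], [0, 0, 0]],
    [1, [0, 0, -1], [0, 0, 0]],
    [1, [0, 0, -1], [0, 0, 0]],
    [1, [0, 0, -1], [0, 0, 0]],
    [1, [0, 0, -0.5], [0, 0, 0]],
    [1, [0, 0, 0], [0, 0, 0]]
  ]
}}

```text
time_s: 10.2
ee_pos: [0.4289, -0.2523, 0.2932]
eef_rot: [3.141, -0.001, 0.3]
wrist_force: [0.5, -0.0, -0.1]
gripper_width: 0.002
```

Call:
{"api": "servo_tool", "payload": {
  "increments": [
    [1, [0.55, -0.97, 0], [0, 0, 0]],
    [1, [0.55, -0.97, 0], [0, 0, 0]],
    [1, [0.55, -0.97, 0], [0, 0, 0]],
    [1, [0.55, -0.97, 0], [0, 0, 0]],
    [1, [0.55, -0.97, 0], [0, 0, 0]],
    [1, [0.55, -0.97, 0], [0, 0, 0]],
    [1, [0.55, -0.97, 0], [0, 0, 0]],
    [1, [0.55, -0.97, 0], [0, 0, 0]]
  ]
}}

```text
time_s: 11.2
ee_pos: [0.4859, 0.0104, 0.2911]
eef_rot: [-3.141, 0.002, 0.3]
wrist_force: [0.6, 0.1, -0.2]
gripper_width: 0.002
```

Call:
{"api": "servo_tool", "payload": {
  "increments": [
    [1, [0.55, -0.97, 0], [0, 0, 0]],
    [1, [0.55, -0.97, 0], [0, 0, 0]],
    [1, [0.55, -0.97, 0], [0, 0, 0]],
    [1, [0.55, -0.97, 0], [0, 0, 0]],
    [1, [0.55, -0.97, 0], [0, 0, 0]],
    [1, [0.55, -0.97, 0], [0, 0, 0]],
    [1, [0.55, -0.97, 0], [0, 0, 0]],
    [1, [0.5, -0.97, 0], [0, 0, 0]],
    [1, [0, 0, 0], [0, 0, 0]],
    [1, [0, 0, 0], [0, 0, 0]]
  ]
}}

```text
time_s: 12.45
ee_pos: [0.5418, 0.2698, 0.2916]
eef_rot: [3.141, 0.001, 0.3]
wrist_force: [-1.1, 0.3, 0.2]
gripper_width: -0.001
```

Call:
{"api": "servo_tool", "payload": {
  "increments": [
    [1, [0, 0, 1], [0, 0, 0]],
    [1, [0, 0, 1], [0, 0, 0]],
    [1, [0, 0, 1], [0, 0, 0]],
    [1, [0, 0, 1], [0, 0, 0]],
    [1, [0, 0, 0.8], [0, 0, 0]],
    [1, [0, 0, 0.6], [0, 0, 0]],
    [1, [0, 0, 0], [0, 0, 0]],
    [1, [0, 0, 0], [0, 0, 0]]
  ]
}}

```text
time_s: 13.45
ee_pos: [0.5424, 0.2702, 0.1318]
eef_rot: [-3.141, -0.001, 0.3]
wrist_force: [0.4, 0.6, 0.4]
gripper_width: -0.004
```

Run:
```python
from h import *
import cv2
W=camera_model("wrist");S=camera_model("scene");e=np.array(observe()["ee_pos"]);print(e)
print("switches W",proj(W,np.array([[.5428,.27,.036],[.5216,.1876,.036],[.5611,.3506,.036]])).round(1).tolist())
print("tip W,S",proj(W,(e+[0,0,.0125])[None]).round(1),proj(S,(e+[0,0,.0125])[None]).round(1))
s=cv2.resize(capture("scene")[130:230,350:450],None,fx=4,fy=4,interpolation=cv2.INTER_CUBIC);w=capture("wrist")[:,120:520]
cv2.imwrite("pics/s6.png",np.hstack([s,w]))
```

```text
[0.54236036 0.27016715 0.13182358]
switches W [[316.1, 195.2], [397.8, 243.5], [227.4, 146.2]]
tip W,S [[315.8 255.3]] [[407.3 166.9]]
```

View pics/s6.png

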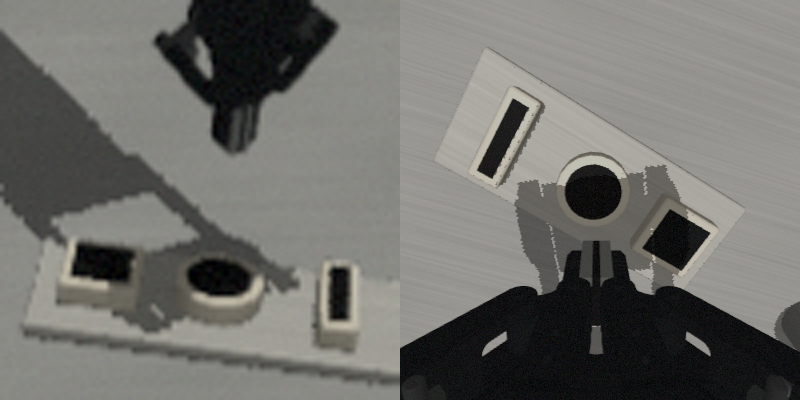

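In the wrist view the round window is at (313,192), against (316,195) predicted. In the scene view the tip is at (409,168), against (407,167) predicted. So the tip is centred to within about 3 mm, and the tip-height correction holds. I'll descend to roughly 4 cm above the window and hold.

Call:
{"api": "servo_tool", "payload": {
  "increments": [
    [1, [0, 0, 0.7], [0, 0, 0]],
    [1, [0.05, 0, 0.7], [0, 0, 0]],
    [1, [0, 0, 0.5], [0, 0, 0]],
    [1, [0, 0, 0.25], [0, 0, 0]],
    [1, [0, 0, 0], [0, 0, 0]],
    [1, [0, 0, 0], [0, 0, 0]],
    [1, [0, 0, 0], [0, 0, 0]],
    [1, [0, 0, 0], [0, 0, 0]],
    [1, [0, 0, 0], [0, 0, 0]],
    [1, [0, 0, 0], [0, 0, 0]],
    [1, [0, 0, 0], [0, 0, 0]],
    [1, [0, 0, 0], [0, 0, 0]]
  ]
}}

```text
time_s: 15.05
ee_pos: [0.5434, 0.2706, 0.0662]
eef_rot: [-3.142, 0.0, 0.3]
wrist_force: [0.5, -0.2, -0.1]
gripper_width: -0.001
```

Run:
```python
from h import *
import cv2
print(observe()["ee_pos"])
s=cv2.resize(capture("scene")[100:240,180:460],None,fx=2.5,fy=2.5,interpolation=cv2.INTER_CUBIC)
cv2.imwrite("pics/s7.png",s)
```

```text
[0.54339196 0.27064717 0.06619376]
```

View pics/s7.png

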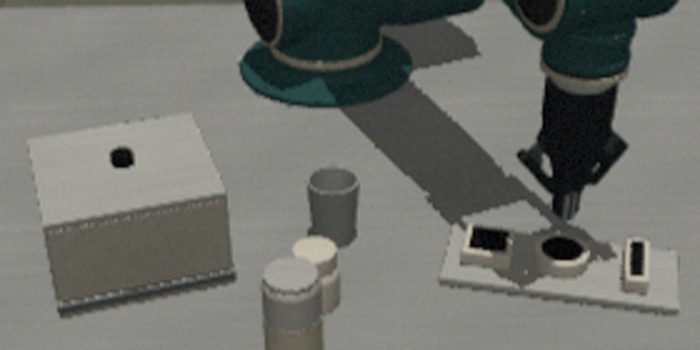

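The lid lies flat and shut. The tips, at (567,217), are just above the round window at (562,248), with the other objects untouched. I'll hold here, then withdraw.

Call:
{"api": "servo_tool", "payload": {
  "increments": [
    [1, [0, 0, 0.1], [0, 0, 0]],
    [1, [0, 0, 0], [0, 0, 0]],
    [1, [0, 0, 0], [0, 0, 0]],
    [1, [0, 0, 0], [0, 0, 0]],
    [1, [0, 0, 0], [0, 0, 0]],
    [1, [0, 0, 0], [0, 0, 0]],
    [1, [0, 0, 0], [0, 0, 0]],
    [1, [0, 0, 0], [0, 0, 0]],
    [1, [0, 0, 0], [0, 0, 0]],
    [1, [0, 0, 0], [0, 0, 0]],
    [1, [0, 0, 0], [0, 0, 0]],
    [1, [0, 0, 0], [0, 0, 0]]
  ]
}}

```text
time_s: 16.6
ee_pos: [0.5434, 0.2706, 0.0632]
eef_rot: [3.142, -0.0, 0.3]
wrist_force: [-0.5, -0.3, 0.2]
gripper_width: 0.001
```

Call:
{"api": "servo_tool", "payload": {
  "increments": [
    [1, [0, 0, 0], [0, 0, 0]],
    [1, [0, 0, 0], [0, 0, 0]],
    [1, [0, 0, 0], [0, 0, 0]],
    [1, [0, 0, 0], [0, 0, 0]],
    [1, [0, 0, 0], [0, 0, 0]],
    [1, [0, 0, 0], [0, 0, 0]],
    [1, [0, 0, 0], [0, 0, 0]],
    [1, [0, 0, 0], [0, 0, 0]],
    [1, [0, 0, 0], [0, 0, 0]],
    [1, [0, 0, 0], [0, 0, 0]],
    [1, [0, 0, 0], [0, 0, 0]],
    [1, [0, 0, 0], [0, 0, 0]]
  ]
}}

```text
time_s: 18.1
ee_pos: [0.5434, 0.2706, 0.0632]
eef_rot: [-3.142, -0.0, 0.3]
wrist_force: [0.3, 0.0, -0.0]
gripper_width: 0.001
```

Call:
{"api": "servo_tool", "payload": {
  "increments": [
    [1, [0, 0, -0.6], [0, 0, 0]],
    [1, [0, 0, -1], [0, 0, 0]],
    [1, [0, 0, -1], [0, 0, 0]],
    [1, [0, 0, -1], [0, 0, 0]],
    [1, [0, 0, -1], [0, 0, 0]],
    [1, [0, 0, -1], [0, 0, 0]],
    [1, [0, 0, -1], [0, 0, 0]],
    [1, [0, 0, -1], [0, 0, 0]],
    [1, [0, 0, 0], [0, 0, 0]],
    [1, [0, 0, 0], [0, 0, 0]],
    [1, [0, 0, 0], [0, 0, 0]]
  ]
}}

```text
time_s: 19.48
ee_pos: [0.5431, 0.2705, 0.2904]
eef_rot: [3.141, 0.001, 0.3]
wrist_force: [0.1, 0.4, 0.2]
gripper_width: -0.003
```

Run:
```python
from plant import *
import cv2,numpy as np
a=capture("scene");cv2.imwrite("pics/end.png",a)
b=cv2.imread("pics/scene0.png")
for n,(x,y,w,h) in dict(cup=(303,166,22,30),jar=(300,195,17,28),can=(286,205,24,65)).items():
    # best shift of the old patch in the final picture
    r=cv2.matchTemplate(a[y-6:y+h+6,x-6:x+w+6],b[y:y+h,x:x+w],cv2.TM_CCOEFF_NORMED);print(n,cv2.minMaxLoc(r)[1::2])
o=observe();print(o["ee_pos"],o["wrist_force"],o["time_s"])
cv2.imwrite("pics/s8.png",a[60:280,150:480])
```

```text
cup (0.9952767491340637, (6, 6))
jar (0.9982877373695374, (6, 6))
can (0.9958457350730896, (6, 6))
[0.54318043 0.2705517  0.29045321] [-0.21693331 -0.19651847  0.08257044] 19.525
```

View pics/s8.png

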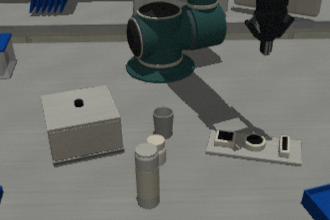

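The lid is still shut, the hand is well above the switches, and cup, jar and can show no shift in the picture (template match at 0 px). I'm handing it in.

```bash
python3 -c "from plant import *; print(finish_job())"
```

```text
the job is handed in; nothing more can be done
None
```

I pushed the lid shut with the closed fingertips until the hinge stop pushed back with about 25 N. I then held the fingertips over the round switch for more than 4 s and drew the hand up about 23 cm. The job is handed in, at about 19.5 s of the 48 s allowed.

**Last checks:**
- **Lid:** it looks flat and shut in the final pictures.
- **Switch hold:** the fingertips were centred to within about 3 mm and about 4 cm above the window, a little higher than the 3 cm asked. The wrist force stayed at noise level, so nothing was touched.
- **Other objects:** cup, jar and can show no shift in the scene camera.

**One check disagreed:** the TCP height reading did not match the stated finger length. Both the cameras and the lid stop put the fingertips about 34 mm higher than the reading implies. I set heights from the cameras and the lid contact, and hovered where the grasp point would be in the allowed band under either reading (about 62 mm or 24 mm above the window). The second figure sits right at the band's lower limit of 24 mm, because I went 3 mm lower during the hold. Before that I had held 27 mm by that reading for just over 1 s.

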